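# Turn the swivel hook to the front and hang up the suction lifter

## Robot

A 6-joint arm with a two-finger parallel gripper is mounted at the origin on the work surface. World frame = base frame: x ahead of the robot, y to its left, z up, the work surface at z = 0. Lengths are in m, angles in rad, forces in N, time in s.
With the tool pointing down it reaches from about 0.25 to 0.8 m from the base axis. Payload 8.5 kg.
Tool frame: the origin (TCP) lies at the very end of the fingers, on their centre line; the grasp point (between the pads) lies 19 mm behind it (manip.grip_depth is the distance from the TCP to the grasp point, in m); z points along the fingers, y is the direction in which the jaws open and shut (so a half turn about z gives the same grasp; the last joint's range is limited). The gripper opens to 85 mm and grips with 20 to 120 N. Pads are 22 mm wide; open, the fingers measure 114 mm over their backs; the gripper's body (76 mm by 85 mm) begins 54 mm behind the grasp point. The pads swing forward as they close: fully open they stand 13 mm farther back than shut.
Start: joints at [-1.117, 0.238, -0.013, 1.319, 0, 1.571], TCP at [0.23, -0.472, 0.231] pointing down, gripper open.
Joint ranges: [-2.66, 2.66], [-1.03, 1.9], [-1.14, 1.46], [-1.82, 2.27], [-1.45, 1.34], [-3.14, 3.14]. Speed limits (rad/s): [2.22, 2.22, 2.79, 3.14, 3.14, 3.14].

## Interface

Orientations are given as a unit quaternion [w, x, y, z].
In Python, from rig import get_state, camera, job, manip gives the robot as it stands.
- The arm moves only by the tool drive_tool, never from a script. Its argument "moves" is one flat list of numbers, 4 for each row, row after row: the shift along the world's x, y, z scaled (see below), then the turn about the world's z scaled (see below). A call has 1 to 12 rows; each row is the pose to reach, as a shift and turn from the pose commanded when the call began; what a row does not reach only later rows make up. The controller multiplies each number of a shift by 25 cm and each number of a turn by 0.5 rad. A row lasts 1/12 s, in which the tool goes at most 41.7 mm and 7.16 degrees, less where a joint would pass 70% of its speed; a pose out of reach is approached as far as the arm can. A call with a number of a shift or a turn outside -1 to 1 is refused whole. A call with a gripper value outside its range is refused whole. "hand" is the opening, from 0 (shut) to 1 (fully open), set as the call begins (left out, the last holds). The fingers move at their own pace and stop on an object; the grip force is fixed at half the most. Time passes only in rows, so rows that repeat a pose let the fingers close. It gives the time, the measured TCP pose, the force and the opening at its end, in the units of the state.
- get_state(): the state, without advancing time (a new reading comes with each control period).
- camera(name): name is "side" or "top" or "wrist"; returns a dict with "img" (480x640x3 uint8, red, green, blue), "K" (3x3 intrinsics, pixels), "D" ([k1, k2, p1, p2, k3] as OpenCV has them; the pictures are not rectified), "R" (3x3) and "t" (3): a world point X has camera coordinates R X + t. Camera axes: x right, y down, z forward; pixel columns grow to the right and rows downward; lengths in m; the calibration is good to about 2 mm. A picture is of the moment at which its call begins. There is no depth.
- job.close_job(): hands the job in, once; it reports no verdict.
The state is a dict: "t": time; "joints": joint angles; "joint_vel": joint speeds; "joint_efforts": joint torques, N m; "ee_pos": TCP position; "ee_rot": TCP orientation; "force": force on the tool from outside, world axes, zero at the start; "wrist_torque": the same for the moment, N m; "width": opening from 0.0 (shut) to 1.0 (fully open).
Only numpy, scipy, OpenCV 4.12 (cv2) and the standard library are available. Lean on these libraries where they do the work, as an engineer would, in place of code of your own. Each camera call takes 0.05 s, during which the arm holds its last target.

## Task

The red swivel hook on the hanger post is turned away: turn it round until it points straight out to the front, over the yellow stripe on the post's foot. Then take the orange suction lifter off the bench and hang it gently by the middle of its handle on that hook, so that it hangs there fairly level with the hook still facing the front. Leave everything else on the bench where it is.

Things in the scene. Friction and masses are not known exactly. Their poses are not given: they have to be found in the camera images.
- hanger: hanger post fixed to the bench: dark foot plate 130 x 130 x 12 with a yellow stripe along its front edge, 40 x 40 aluminium post on it, swivel bearing on top (to 185 high). Origin: centre of the foot's underside, on the vertical swivel axis; its -x is the front, over the stripe: roughly towards the robot, within 0.3 rad. Only the hook on it turns.
- hook: red J hook of 10 round bar in a dark swivel collar 38 across (top 221 high). Origin: on the swivel axis, 200 above the bench; +x runs along the hook to its tip. Turns about the vertical axis through the front from either side, no spring or detent; friction (about 1.5 N at 80 from the axis) keeps it where it is left. Starts at least 1 rad off the front, to either side or back. Nothing above it.
- hook_seat (a point): top of the hook's flat bar where a handle rests, 78 out from the swivel axis, 199 above the bench; the flat part runs from 55 to 102 out
- hook_tip (a point): top of the hook's upturned end, 120 out from the swivel axis, 231 above the bench (32 above the seat)
- lifter: orange twin suction lifter, 0.34 kg, standing upright on two black rubber cups. 272 long (its y), 88 wide (x), 92 tall. Origin: underside centre, z up. Cups 88 across, centred 85 either side of the middle; 30 x 30 posts above them carry the handle bar; black levers stick out at the ends, up to 58 high. Open under the bar and between the cups.
- lifter_bar (a point): centre of the lifter's handle bar: straight along the lifter's y, 140 free length between its posts (70 either side), 26 wide (x) by 24 high; its top is 92, its underside 68 above the cups' underside. Pinched from above across the 26, some 35 to one side of the middle, the middle stays free for the hook.
- driver: bystander, to be left in its place: blue and black cordless pistol screwdriver standing on its battery, 190 long, 62 wide, 185 tall; origin under its battery, tip towards its -x
- tape: bystander, to be left in its place: grey ring (roll of tape) lying flat, 100 outside, 25 tall; origin underside centre
- wrench: bystander, to be left in its place: steel open spanner 170 long lying flat along its x
- bit_block: bystander, to be left in its place: black block 85 x 50 x 20 with driver bits standing in it, 36 tall in all; origin underside centre
- spray: bystander, to be left in its place: grey round bottle 56 across, 150 tall, red cap; origin underside centre
- bin0: bystander, to be left in its place: green open screw bin 170 x 115 x 75; origin underside centre
- bin1: bystander, to be left in its place: red open screw bin 170 x 115 x 75; origin underside centre
Things that resemble listed ones, but are neither listed nor needed, are in the scene too. Leave any green look-alike of the hanger alone.

How it is judged:
On the way:
1. the hook points to the front with nothing hung on it (x of hook_tip in the frame of hanger below -0.08 m and y of hook_tip in the frame of hanger between -0.037 and 0.037 m and contact force between hook and lifter below 0.2 N), for 0.2 s.
At the end, for the whole second after the job is handed in: The hook's tip is within 37 mm (about 18 degrees) of straight out to the front; the lifter hangs on the hook by its handle bar, the bar's centre within 40 mm horizontally of the hook's seat and 195 to 235 mm above the bench, tilted less than 0.6 rad, released and practically at rest (x of hook_tip in the frame of hanger below -0.08 m and y of hook_tip in the frame of hanger between -0.037 and 0.037 m and horizontal distance between lifter_bar and hook_seat below 0.04 m and height (world z) of lifter_bar between 0.195 and 0.235 m and angle between lifter's own z axis and vertical below 0.6 rad and contact force between hook and lifter above 1 N and linear speed of lifter below 0.05 m/s and angular speed of lifter below 0.5 rad/s); the robot touches nothing.
It fails at once if the lifter is dropped or banged on to the hook (over 60 N) (contact force between hook and lifter above 60 N).
It fails at once if the lifter is tipped over (angle between lifter's own z axis and vertical above 1 rad).
It fails at once if a bystander is shifted by more than 30 mm or tipped (distance of any of driver, tape, wrench, bit_block, spray, bin0, bin1 from where it was at the start of the episode above 0.03 m or angle between any of driver, tape, wrench, bit_block, spray, bin0, bin1's own z axis and vertical above 0.5 rad).
It also fails if it takes over 64 s, if anything falls off the work surface, if the arm or the gripper's body presses on something with over 40 N, if the wrist force passes 120 N, or if a joint passes its speed limit or range.

## Working session

There is one attempt and no reset: what is moved stays moved. The work goes in short steps, Python scripts to look and compute and a tool call to move; the robot and the scene stay as the last step left them, time stands still between calls to the robot, and variables do not carry over. Pictures are saved under pics/ and viewed, and the job is handed in when it is done.

Besides the shell and the picture viewer there is one more tool, called by a JSON object that holds its "api" and its "payload". drive_tool: Moves the arm, as the interface text tells. Shifts and turns lie within -1 to 1; 1 stands for 25 cm of shift or 0.5 rad of turn. Its arguments: {"type":"object","properties":{"moves":{"type":"array"},"hand":{"type":"number"}},"required":["moves"]}

```bash
ls; mkdir -p pics
python3 - <<'E'
from rig import get_state, camera, job, manip
import cv2
s=get_state();print(s)
for n in("side","top","wrist"):
    c=camera(n);cv2.imwrite(f"pics/{n}0.png",c["img"][:,:,::-1]);print(n,c["K"],c["D"],c["R"],c["t"])
E
```

```text
pics
{'t': 0.0, 'joints': array([-1.11700321e+00,  2.38765803e-01, -1.42500537e-02,  1.31918582e+00,
       -5.24994589e-05,  1.57081608e+00]), 'joint_vel': array([-1.67319233e-03,  2.03198132e-03, -7.78710373e-06,  9.22036308e-04,
       -8.76871013e-04, -1.16607657e-03]), 'joint_efforts': array([-3.06922986e-03, -5.38781369e+01,  3.46435761e+01,  1.84630451e-02,
       -1.47974233e-04,  5.61002423e-05]), 'ee_pos': array([ 0.22995507, -0.47150552,  0.23068711]), 'ee_rot': array([-6.78759721e-04,  9.74371196e-01,  2.24945056e-01, -1.83654057e-04]), 'force': array([ 0.86588685,  0.70130197, -1.09075394]), 'wrist_torque': array([-0.0346352 ,  0.02822871, -0.01076918]), 'width': 1.002695345019098}
side [[586.99720007   0.         329.66409824]
 [  0.         586.99720007 244.93766436]
 [  0.           0.           1.        ]] [-0.00501856  0.          0.          0.          0.        ] [[ 0.89312924 -0.44979829 -0.0012868 ]
 [-0.22658434 -0.44743578 -0.86513627]
 [ 0.38856105  0.77297007 -0.50153522]] [-0.49022826  0.25425416  1.48036425]
top [[584.3727458    0.         319.57497385]
 [  0.         584.3727458  246.34391478]
 [  0.           0.           1.        ]] [-0.1836738  0.         0.         0.         0.       ] [[ 0.02038987 -0.99974405 -0.00980225]
 [-0.98810128 -0.01865553 -0.15266905]
 [ 0.15244711  0.01279852 -0.98822876]] [0.00266303 0.56388681 2.01067026]
wrist [[352.40654699   0.         320.02050121]
 [  0.         352.40654699 241.99382375]
 [  0.           0.           1.        ]] [0.00788725 0.         0.         0.         0.        ] [[ 0.43894771 -0.89851187 -0.00114893]
 [-0.85515028 -0.41815614  0.30637141]
 [-0.27575878 -0.13349852 -0.95191136]] [-0.5244719  -0.03834421  0.37981859]
```

View pics/side0.png

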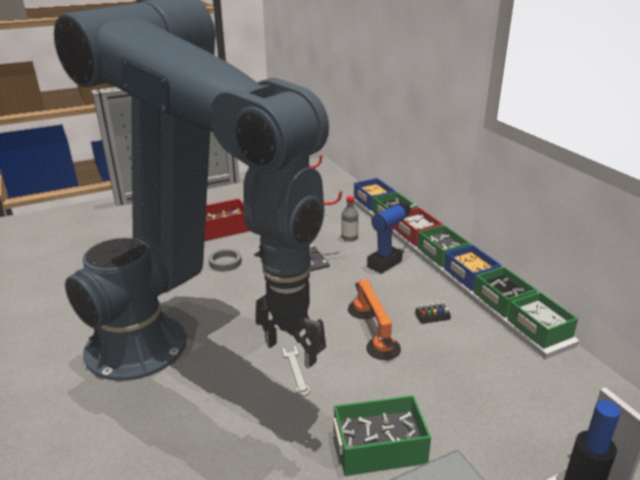

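View pics/top0.png

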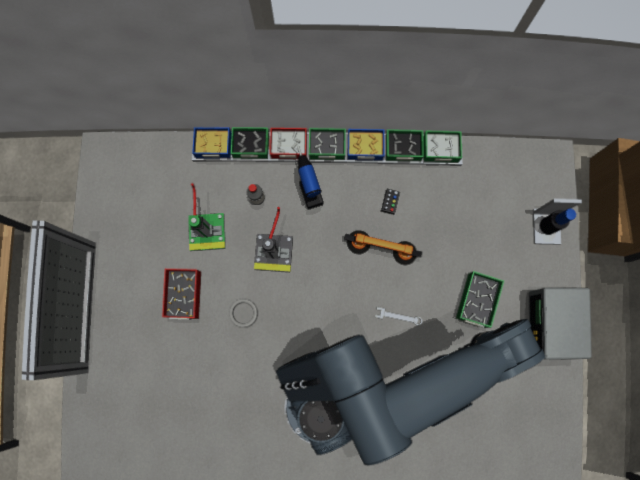

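View pics/wrist0.png

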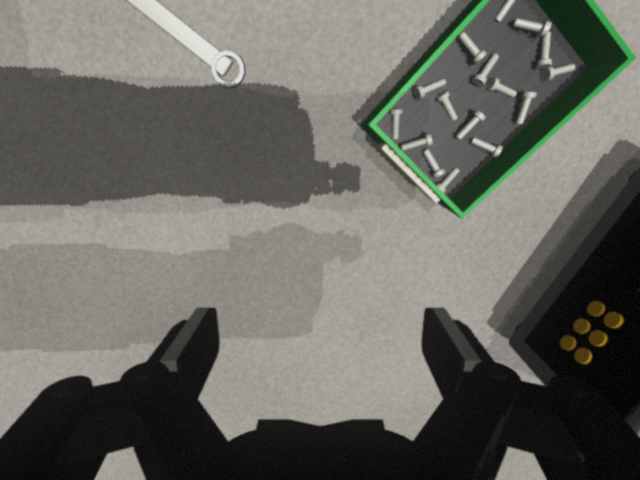

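The top view shows the dark hanger at about (273,252) with its red hook pointing back to about (278,208). The lifter is at (383,245), the green look-alike at (207,232), the driver at (310,182) and the spray at (255,194).

```bash
cat > h.py <<'E'
from rig import get_state, camera, job, manip
import cv2, numpy as np
def ray(c,uv):
    p=cv2.undistortPoints(np.array([[uv]],float),c["K"],c["D"])[0,0]
    R,t=np.array(c["R"]),np.array(c["t"])
    return -R.T@t, R.T@np.array([p[0],p[1],1])
def onz(c,uv,z):
    o,d=ray(c,uv); return o+d*(z-o[2])/d[2]
def proj(c,X):
    R,t=np.array(c["R"]),np.array(c["t"])
    return cv2.projectPoints(np.array([X],float),cv2.Rodrigues(R)[0],t,c["K"],c["D"])[0].reshape(2)
def blobs(m,a=10):
    n,l,s,ce=cv2.connectedComponentsWithStats(m.astype(np.uint8))
    return [(i,s[i],ce[i]) for i in range(1,n) if s[i][4]>=a],l
def hsv(c): return cv2.cvtColor(c["img"],cv2.COLOR_RGB2HSV)
E
python3 - <<'E'
from h import *
c=camera("top");H=hsv(c)
roi=lambda m,x0,x1,y0,y1:(np.pad(m[y0:y1,x0:x1],((y0,480-y1),(x0,640-x1))))
def rect(m,z,name):
    b,l=blobs(m,8)
    for i,s,ce in b:
        pts=np.argwhere(l==i)[:,::-1].astype(np.float32)
        r=cv2.minAreaRect(pts); bp=cv2.boxPoints(r)
        print(name,s,ce.round(1),onz(c,ce,z).round(3),[onz(c,p,z)[:2].round(3).tolist() for p in bp])
h,s,v=H[...,0],H[...,1],H[...,2]
rect(roi((h>22)&(h<35)&(s>120)&(v>100),245,300,255,280),0.012,"stripe")
rect(roi(((h<6)|(h>174))&(s>130)&(v>80),262,295,195,250),0.21,"hook")
rect(roi((h>6)&(h<20)&(s>140)&(v>100),335,430,220,270),0.092,"lifter")
rect(roi((s<60)&(v<75),245,300,225,275),0.012,"foot")
im=c["img"][120:340,150:450]
cv2.imwrite("pics/topz.png",cv2.resize(im,None,fx=2.6,fy=2.6,interpolation=2)[:,:,::-1])
E
```

```text
stripe [254 263  37   8 224] [271.7 266.7] [0.492 0.183 0.012] [[0.484, 0.247], [0.506, 0.246], [0.5, 0.117], [0.478, 0.118]]
hook [269 211  11  28  75] [274.  224.9] [0.606 0.161 0.21 ] [[0.564, 0.178], [0.654, 0.151], [0.651, 0.143], [0.561, 0.17]]
lifter [355 234  58  20 313] [383.7 243.1] [ 0.572 -0.207  0.092] [[0.579, -0.104], [0.607, -0.11], [0.564, -0.308], [0.536, -0.302]]
lifter [352 242  13   7  43] [357.7 245.5] [ 0.562 -0.118  0.092] [[0.557, -0.095], [0.573, -0.098], [0.566, -0.14], [0.55, -0.138]]
lifter [399 253  13   7  40] [404.1 256.5] [ 0.526 -0.277  0.092] [[0.523, -0.256], [0.538, -0.26], [0.529, -0.301], [0.513, -0.297]]
foot [261 236  21  27 271] [271.9 250.6] [0.55  0.184 0.012] [[0.512, 0.225], [0.608, 0.22], [0.603, 0.153], [0.507, 0.159]]
```

View pics/topz.png

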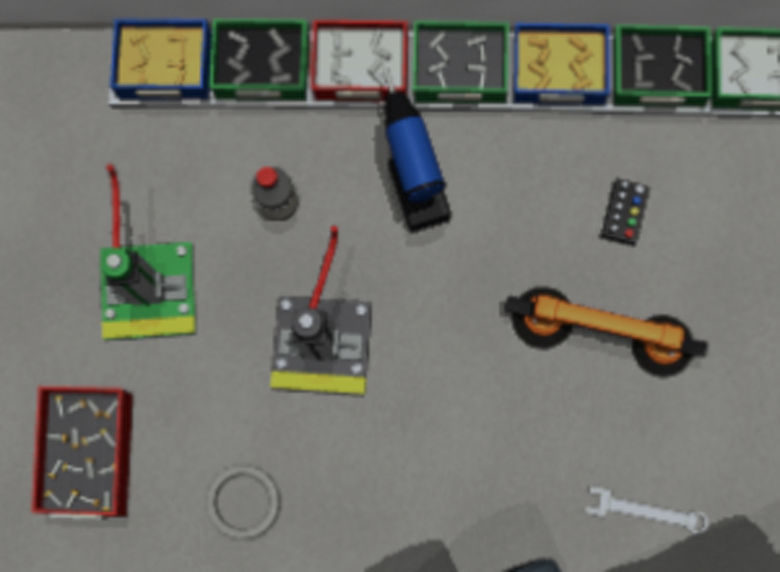

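Run:
```python
from h import *
c=camera("top")
z=lambda a,b:(150+a/2.6-.3,120+b/2.6-.3)
print("collar",onz(c,z(306,320),.221)); tip=onz(c,z(335,230),.231); print("tip",tip)
P=[onz(c,z(*p),.012)[:2] for p in [(280,297),(371,300),(364,393),(271,388)]]
print(np.round(P,3),np.mean(P,0), [np.arctan2(*(P[i]-P[j])[::-1]) for i,j in((0,3),(1,2))],[np.arctan2(*(P[i]-P[j])[::-1])-np.pi/2 for i,j in((0,1),(3,2))])
for n,p,h in[("spraycap",(267,178),.15),("drv tip",(395,95),.15),("drv rear",(430,200),.16),("batt",(427,207),.03),("barend1",(546,308),.092),("barend2",(672,335),.092),("levL",(505,303),.058),("levR",(707,347),.058),("tape",(244,502),.025),("gtip",(111,167),.231),("gcol",(117,258),.221),("wr",(596,500),.01),("wr2",(705,522),.01)]:
  print(n,onz(c,z(*p),h).round(3))
```

```text
collar [0.54475686 0.17956332 0.221     ]
tip [0.65704357 0.14636354 0.231     ]
[[0.609 0.238]
 [0.608 0.112]
 [0.479 0.118]
 [0.483 0.246]] [0.54456674 0.17885122] [np.float64(-0.06144147078361955), np.float64(-0.04686940731814211)] [np.float64(-0.015245415026108766), np.float64(-0.03333043505414013)]
spraycap [0.743 0.245 0.15 ]
drv tip [0.859 0.08  0.15 ]
drv rear [0.715 0.031 0.16 ]
batt [0.736 0.038 0.03 ]
barend1 [ 0.587 -0.124  0.092]
barend2 [ 0.554 -0.292  0.092]
levL [ 0.599 -0.071  0.058]
levR [ 0.544 -0.344  0.058]
tape [0.326 0.276 0.025]
gtip [0.734 0.434 0.231]
gcol [0.619 0.421 0.221]
wr [ 0.339 -0.2    0.01 ]
wr2 [ 0.311 -0.348  0.01 ]
```

Hanger: centre about (0.545, 0.179), yaw about -0.035. The hook azimuth is about -0.29, so it needs about 2.9 rad clockwise, round the -y side. Lifter: centre (0.571, -0.208), yaw about -0.19. I'm going to the +y side of the hook with the fingers shut.

{"api": "drive_tool", "payload": {"moves": [0.2, 0.3, 0.3, 0.2, 0.52, 0.9, 0.3, 0.6, 0.52, 0.9, 0.3, 0.6, 0.52, 0.9, 0.3, 0.6, 0.52, 0.9, 0.3, 0.6, 0.52, 0.9, 0.3, 0.6, 0.52, 0.9, 0.3, 0.6, 0.52, 0.9, 0.3, 0.6, 0.52, 0.9, 0.3, 0.6], "hand": 0}}

```text
t: 1.0
ee_pos: [0.3608, -0.2459, 0.3066]
ee_rot: [0.0, 0.929, 0.37, 0.0]
force: [0.2, 0.1, -0.6]
width: 0.002
```

{"api": "drive_tool", "payload": {"moves": [0.52, 0.9, 0, 0.6, 0.52, 0.9, 0, 0.6, 0.52, 0.9, 0, 0.6, 0.52, 0.9, 0, 0.6, 0.52, 0.9, 0, 0.6, 0.52, 0.9, 0, 0.6, 0.52, 0.9, 0, 0.6, 0.52, 0.9, 0, 0.6, 0.52, 0.9, 0, 0.6]}}

```text
t: 1.75
ee_pos: [0.49, -0.0225, 0.3056]
ee_rot: [-0.0, 0.864, 0.503, -0.001]
force: [0.2, -0.2, -0.8]
width: 0.003
```

{"api": "drive_tool", "payload": {"moves": [0.52, 0.9, 0, 0.6, 0.52, 0.9, 0, 0.6, 0.52, 0.9, 0, 0.6, 0.52, 0.9, 0, 0.6, 0.52, 0.9, 0, 0.6, 0.52, 0.9, 0, 0.6, 0.52, 0.9, 0, 0.6, 0.52, 0.9, 0, 0.6, 0.52, 0.9, 0, 0.6]}}

```text
t: 2.5
ee_pos: [0.6203, 0.2012, 0.3057]
ee_rot: [-0.0, 0.78, 0.626, -0.001]
force: [-0.9, -0.1, -0.9]
width: -0.001
```

Run:
```python
from h import *
c=camera("wrist");cv2.imwrite("pics/w1.png",c["img"][:,:,::-1])
print(proj(c,(.657,.146,.231)),proj(c,(.545,.179,.221)),proj(c,(.62,.201,.178)))
```

```text
[386.96673221 318.38334874] [221.94416844 301.20147987] [318.11015532 233.45823871]
```

View pics/w1.png

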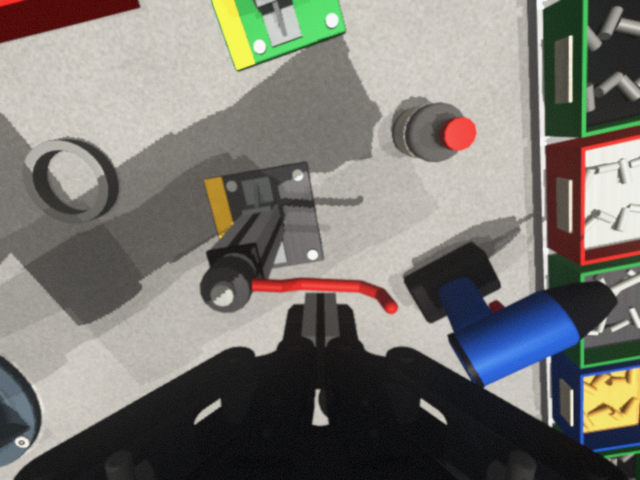

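{"api": "drive_tool", "payload": {"moves": [0, 0, -0.15, 0, 0, 0, -0.3, 0, 0, 0, -0.4, 0, 0, 0, -0.47, 0, 0, 0, -0.51, 0, 0, 0, -0.51, 0]}}

```text
t: 3.05
ee_pos: [0.6189, 0.2009, 0.1775]
ee_rot: [-0.0, 0.78, 0.626, -0.001]
force: [-0.2, 0.4, -0.4]
width: -0.0
```

Run:
```python
import numpy as np
c=np.array([.545,.179]);r=.078
a=np.linspace(.285,-2.8,25);p=c+r*np.c_[np.cos(a),np.sin(a)]
for k in(0,12):
  print(k,a[k],[ [round(float(v),2) for v in (q-p[k])/.25] for q in p[k+1:k+13]])
```

```text
0 0.285 [[0.01, -0.04], [0.01, -0.08], [0.01, -0.12], [0.0, -0.16], [-0.01, -0.2], [-0.02, -0.23], [-0.04, -0.27], [-0.07, -0.3], [-0.1, -0.33], [-0.13, -0.35], [-0.17, -0.37], [-0.2, -0.38]]
12 -1.2575 [[-0.04, -0.01], [-0.08, -0.01], [-0.12, -0.01], [-0.16, -0.01], [-0.2, 0.0], [-0.23, 0.02], [-0.27, 0.04], [-0.3, 0.06], [-0.33, 0.09], [-0.35, 0.12], [-0.37, 0.16], [-0.39, 0.19]]
```

{"api": "drive_tool", "payload": {"moves": [0.01, -0.04, 0, 0, 0.01, -0.08, 0, 0, 0.01, -0.12, 0, 0, 0, -0.16, 0, 0, -0.01, -0.2, 0, 0, -0.02, -0.23, 0, 0, -0.04, -0.27, 0, 0, -0.07, -0.3, 0, 0, -0.1, -0.33, 0, 0, -0.13, -0.35, 0, 0, -0.17, -0.37, 0, 0, -0.2, -0.38, 0, 0]}}

```text
t: 4.05
ee_pos: [0.569, 0.1074, 0.1789]
ee_rot: [0.0, 0.78, 0.626, -0.0]
force: [1.9, 1.9, 0.0]
width: 0.001
```

Run:
```python
from h import *
c=camera("wrist");cv2.imwrite("pics/w2.png",c["img"][:,:,::-1])
c=camera("top");cv2.imwrite("pics/t2.png",cv2.resize(c["img"][150:300,190:390],None,fx=4,fy=4)[:,:,::-1])
```

```text
(no output)
```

View pics/w2.png

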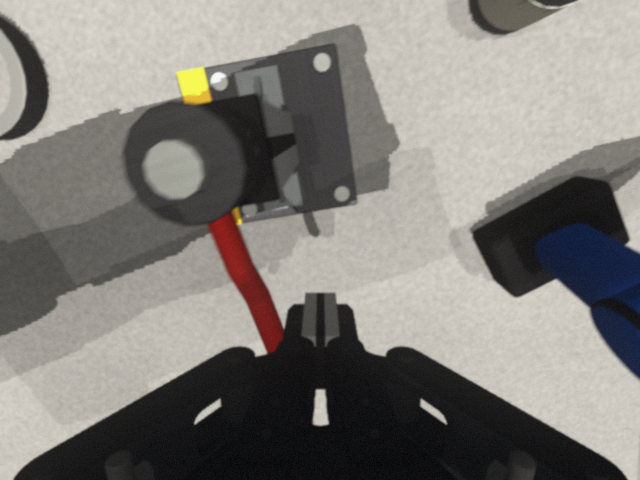

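The hook, from collar (185,165) to (275,350), is being pushed ahead of the fingers as planned. I'll carry on round.

{"api": "drive_tool", "payload": {"moves": [-0.04, -0.01, 0, 0, -0.08, -0.01, 0, 0, -0.12, -0.01, 0, 0, -0.16, -0.01, 0, 0, -0.2, 0, 0, 0, -0.23, 0.02, 0, 0, -0.27, 0.04, 0, 0, -0.3, 0.06, 0, 0, -0.33, 0.09, 0, 0, -0.35, 0.12, 0, 0, -0.36, 0.14, 0, 0, -0.36, 0.14, 0, 0]}}

```text
t: 5.15
ee_pos: [0.4794, 0.1444, 0.1788]
ee_rot: [-0.0, 0.779, 0.627, -0.0]
force: [-0.5, -0.4, -0.8]
width: 0.004
```

Run:
```python
from h import *
c=camera("wrist");cv2.imwrite("pics/w3.png",c["img"][:,:,::-1])
c=camera("top");cv2.imwrite("pics/t3.png",cv2.resize(c["img"][150:300,190:390],None,fx=4,fy=4)[:,:,::-1])
```

```text
(no output)
```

View pics/w3.png

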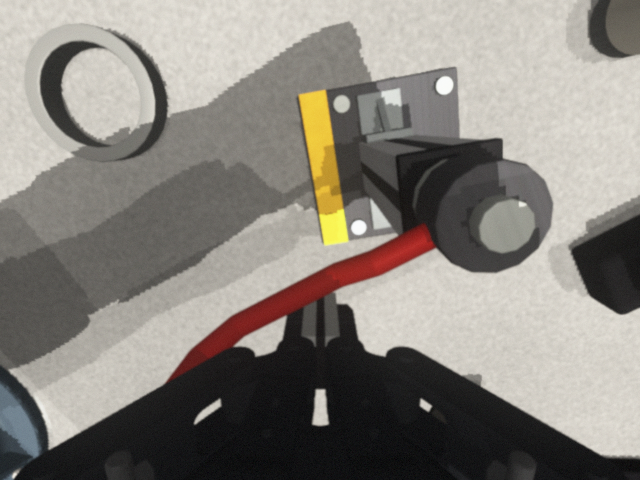

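View pics/t3.png

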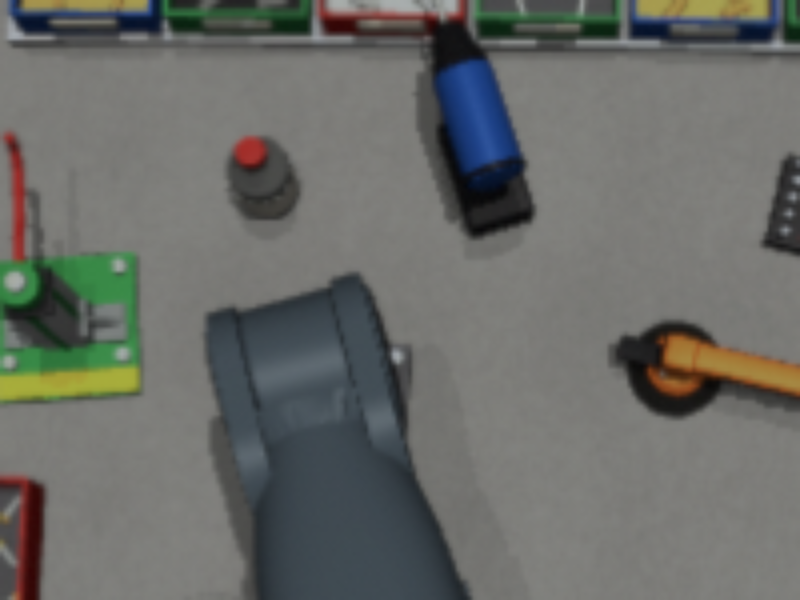

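Run:
```python
from h import *
c=camera("wrist");H=hsv(c)
m=((H[...,0]<8)|(H[...,0]>172))&(H[...,1]>130)&(H[...,2]>60)
b,l=blobs(m,300)
for i,s,ce in b:
  P=np.argwhere(l==i)[:,::-1]; Q=np.array([onz(c,p.astype(float),.194)[:2] for p in P[::20]])
  for u in(180,230,280,330,380,425):
    k=P[np.abs(P[:,0]-u)<3]
    if len(k): print(u,k.mean(0).round(),onz(c,k.mean(0),.194).round(3))
```

```text
180 [180. 367.] [0.419 0.139 0.194]
230 [230. 329.] [0.445 0.152 0.194]
280 [280. 302.] [0.469 0.16  0.194]
330 [330. 276.] [0.49  0.167 0.194]
380 [380. 258.] [0.511 0.17  0.194]
425 [425. 237.] [0.528 0.175 0.194]
```

{"api": "drive_tool", "payload": {"moves": [-0.01, 0.02, 0, 0, -0.02, 0.04, 0, 0, -0.03, 0.06, 0, 0, -0.03, 0.08, 0, 0, -0.03, 0.08, 0, 0, -0.03, 0.08, 0, 0]}}

```text
t: 5.8
ee_pos: [0.4724, 0.1637, 0.1787]
ee_rot: [-0.0, 0.779, 0.627, -0.0]
force: [-0.4, 0.3, 1.4]
width: 0.004
```

```bash
cat > hk.py <<'E'
from h import *
import sys
c=camera("wrist");H=hsv(c);cv2.imwrite("pics/%s.png"%sys.argv[1],c["img"][:,:,::-1])
m=((H[...,0]<8)|(H[...,0]>172))&(H[...,1]>130)&(H[...,2]>60)
b,l=blobs(m,300)
for i,s,ce in b:
  P=np.argwhere(l==i)[:,::-1]
  print(s)
  for u in range(s[0]+10,s[0]+s[2],40):
    k=P[np.abs(P[:,0]-u)<3]
    if len(k):
      X=onz(c,k.mean(0),.194);d=X-np.array([.545,.179,0]); print(u,k.mean(0).round(),X.round(3),np.hypot(*d[:2]).round(3),np.arctan2(-d[1],-d[0]).round(3))
E
python3 hk.py w4
```

```text
[ 146  255  310  129 8213]
156 [156. 368.] [0.402 0.161 0.194] 0.144 0.124
196 [196. 333.] [0.424 0.174 0.194] 0.121 0.042
236 [236. 309.] [0.443 0.181 0.194] 0.102 -0.018
276 [276. 299.] [0.46  0.182 0.194] 0.085 -0.03
316 [316. 291.] [0.476 0.182 0.194] 0.069 -0.039
356 [356. 282.] [0.492 0.182 0.194] 0.053 -0.056
396 [396. 280.] [0.508 0.18  0.194] 0.037 -0.019
436 [436. 271.] [0.523 0.18  0.194] 0.022 -0.052
```

View pics/w4.png

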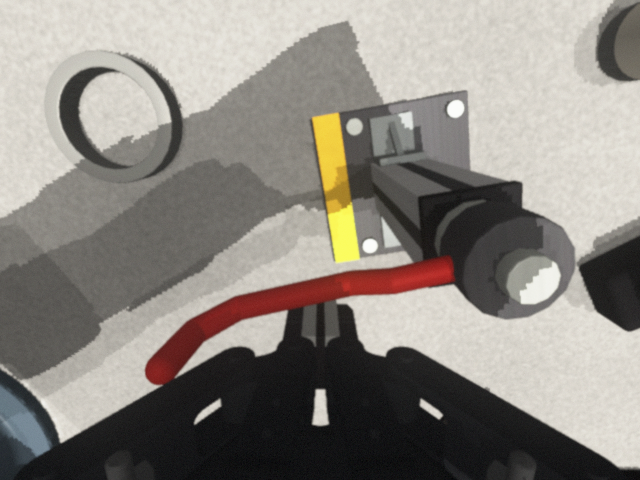

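The hook now points at about -0.03, which is straight out over the stripe. I'm backing off and going to the lifter.

{"api": "drive_tool", "payload": {"moves": [0, -0.08, 0, 0, 0, -0.16, 0.1, 0, 0, -0.2, 0.25, 0, 0, -0.3, 0.4, 0, 0.1, -0.5, 0.5, 0, 0.1, -0.7, 0.5, 0, 0.1, -0.8, 0.5, 0, 0.1, -0.8, 0.5, 0, 0.1, -0.8, 0.5, 0]}}

```text
t: 6.6
ee_pos: [0.4979, -0.0395, 0.304]
ee_rot: [0.0, 0.781, 0.625, 0.0]
force: [-0.2, 0.1, 0.4]
width: -0.003
```

{"api": "drive_tool", "payload": {"moves": [0.1, -0.2, 0, 0, 0.2, -0.4, -0.1, 0, 0.27, -0.6, -0.2, 0.04, 0.27, -0.82, -0.2, 0.04, 0.27, -0.82, -0.2, 0.04, 0.27, -0.82, -0.2, 0.04, 0.27, -0.82, -0.2, 0.04, 0.27, -0.82, -0.2, 0.04, 0.27, -0.82, -0.2, 0.04], "hand": 1}}

```text
t: 7.35
ee_pos: [0.5652, -0.2403, 0.254]
ee_rot: [-0.0, 0.773, 0.634, 0.0]
force: [-0.9, -0.4, 0.9]
width: 1.001
```

Run:
```python
from h import *
c=camera("wrist");cv2.imwrite("pics/w5.png",c["img"][:,:,::-1]);H=hsv(c)
m=(H[...,0]>6)&(H[...,0]<20)&(H[...,1]>140)&(H[...,2]>80)
b,l=blobs(m,300)
for i,s,ce in b:
  P=np.argwhere(l==i)[:,::-1]
  for v in range(s[1]+5,s[1]+s[3],30):
    k=P[np.abs(P[:,1]-v)<2]
    if len(k): print(v,k[:,0].min(),k[:,0].max(),onz(c,(k[:,0].min(),v),.092)[:2].round(4),onz(c,(k[:,0].max(),v),.092)[:2].round(4))
print(proj(c,(.571,-.208,.092)),proj(c,(.564,-.242,.092)))
t=camera("top");cv2.imwrite("pics/t5.png",cv2.resize(t["img"][150:300,190:390],None,fx=4,fy=4)[:,:,::-1])
```

```text
58 304 339 [ 0.58   -0.1092] [ 0.6065 -0.1145]
88 294 348 [ 0.5677 -0.1286] [ 0.6098 -0.1369]
118 305 335 [ 0.5716 -0.1522] [ 0.5956 -0.1569]
148 305 334 [ 0.5668 -0.1753] [ 0.5905 -0.18  ]
178 305 333 [ 0.5616 -0.1995] [ 0.5851 -0.2042]
208 305 332 [ 0.5562 -0.2251] [ 0.5795 -0.2297]
238 296 340 [ 0.5425 -0.2505] [ 0.5815 -0.2583]
268 302 333 [ 0.5417 -0.2801] [ 0.5699 -0.2857]
[317.69859873 185.58171422] [317.48599339 224.54797904]
```

View pics/w5.png

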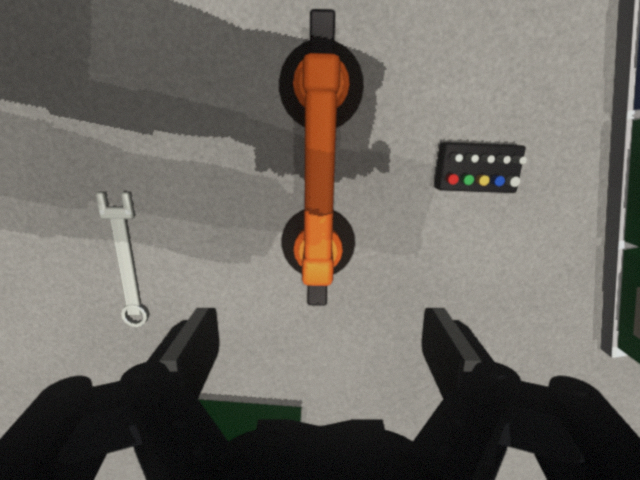

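View pics/t5.png

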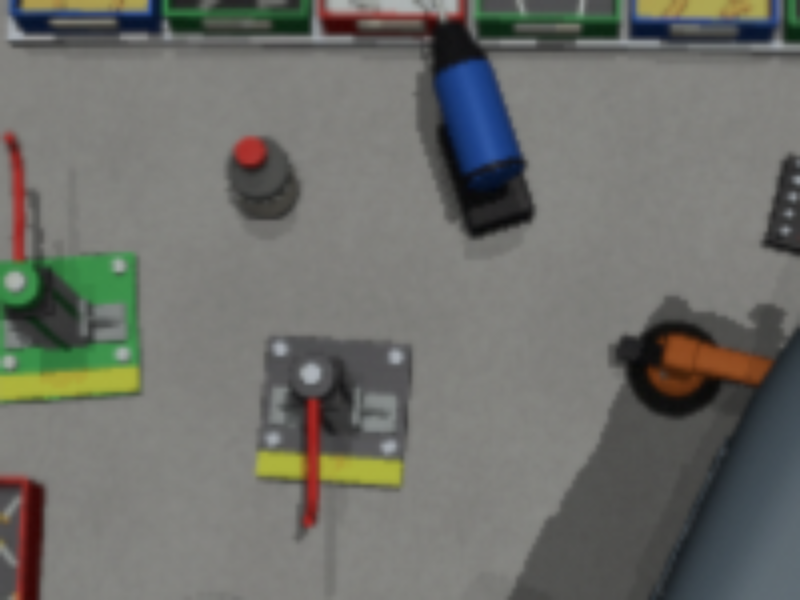

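The top view confirms that the hook points over the stripe (tip about (310,520) in the zoom). In the wrist view the bar is centred between the jaws at column 319. I'm descending and gripping.

{"api": "drive_tool", "payload": {"moves": [0, 0, -0.15, 0, 0, 0, -0.3, 0, 0, 0, -0.45, 0, 0, 0, -0.57, 0, 0, 0, -0.67, 0, 0, 0, -0.72, 0, 0, 0, -0.75, 0, 0, 0, -0.76, 0, 0, 0, -0.76, 0]}}

```text
t: 8.2
ee_pos: [0.5655, -0.2412, 0.0643]
ee_rot: [0.0, 0.773, 0.635, 0.0]
force: [-0.3, 0.3, -0.2]
width: 1.0
```

{"api": "drive_tool", "payload": {"moves": [0, 0, 0, 0, 0, 0, 0, 0, 0, 0, 0, 0, 0, 0, 0, 0, 0, 0, 0, 0, 0, 0, 0, 0, 0, 0, 0, 0, 0, 0, 0, 0, 0, 0, 0, 0, 0, 0, 0, 0], "hand": 0}}

```text
t: 9.03
ee_pos: [0.5652, -0.242, 0.0642]
ee_rot: [0.0, 0.773, 0.634, 0.0]
force: [-2.2, -0.9, 5.2]
width: 0.296
```

Run:
```python
from h import *
t=camera("top");z=lambda a,b:(190+a/4-.4,150+b/4-.4)
print(get_state()["force"],get_state()["wrist_torque"])
a=onz(t,z(312,374),.221);b=onz(t,z(311,521),.231);print(a,b,b-a)
```

```text
[-3.03554957  0.7049085   5.62911321] [ 0.05734864  0.22194647 -0.13840287]
[0.54371701 0.17885654 0.221     ] [0.42415475 0.17470569 0.231     ] [-0.11956227 -0.00415085  0.01      ]
```

{"api": "drive_tool", "payload": {"moves": [0, 0, 0.05, 0, 0, 0, 0.12, 0, 0, 0, 0.22, 0, 0, 0, 0.34, 0, 0, 0, 0.46, 0, 0, 0, 0.58, 0, 0, 0, 0.7, 0, 0, 0, 0.82, 0, 0, 0, 0.92, 0, 0, 0, 0.98, 0, 0, 0, 1, 0, 0, 0, 1, 0]}}

```text
t: 10.08
ee_pos: [0.5655, -0.242, 0.3142]
ee_rot: [0.0, 0.773, 0.634, 0.0]
force: [0.9, 0.5, -3.8]
width: 0.295
```

Run:
```python
from h import *
print(get_state()["force"],get_state()["wrist_torque"])
for n in("wrist","side"):
  c=camera(n);cv2.imwrite("pics/%s6.png"%n,c["img"][:,:,::-1])
```

```text
[ 0.88010543  0.5159821  -3.8346402 ] [-0.09568739  0.04265567  0.01721306]
```

View pics/wrist6.png

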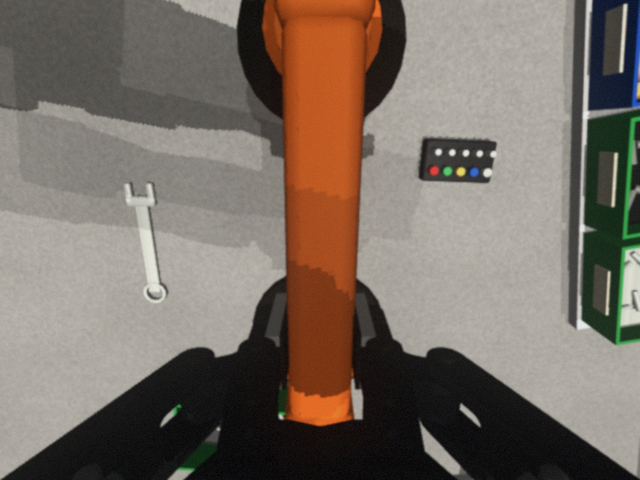

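View pics/side6.png

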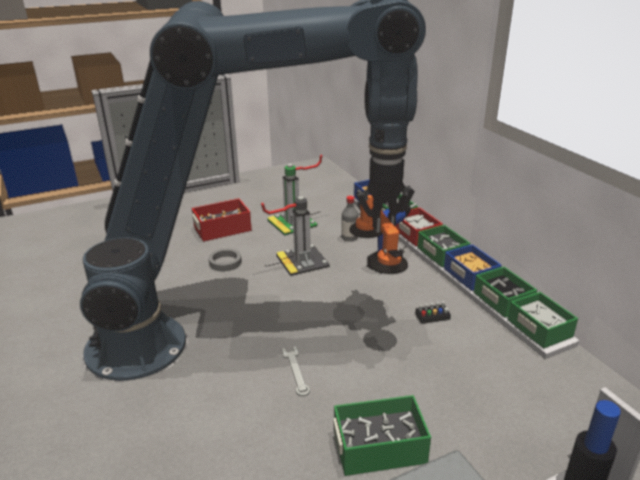

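The lifter is held (-3.8 N) and looks level in the side view, with the cups at about (372,228) and (388,262). The hook faces front at about (265,208). I'm carrying the lifter over at height.

{"api": "drive_tool", "payload": {"moves": [-0.01, 0.04, 0.04, 0, -0.03, 0.12, 0.06, 0, -0.05, 0.2, 0.06, 0.04, -0.07, 0.28, 0.06, 0.05, -0.09, 0.36, 0.06, 0.08, -0.12, 0.44, 0.06, 0.1, -0.14, 0.52, 0.06, 0.12, -0.16, 0.6, 0.06, 0.14, -0.18, 0.68, 0.06, 0.16, -0.19, 0.74, 0.06, 0.16, -0.2, 0.77, 0.06, 0.16, -0.2, 0.77, 0.06, 0.16]}}

```text
t: 11.18
ee_pos: [0.5143, -0.0477, 0.3286]
ee_rot: [-0.001, 0.747, 0.665, -0.0]
force: [-0.2, -0.5, -3.3]
width: 0.292
```

{"api": "drive_tool", "payload": {"moves": [-0.01, 0.04, 0, 0, -0.03, 0.12, 0, 0, -0.05, 0.2, 0, 0.04, -0.07, 0.28, 0, 0.05, -0.09, 0.36, 0, 0.08, -0.12, 0.44, 0, 0.1, -0.14, 0.52, 0, 0.12, -0.16, 0.6, 0, 0.14, -0.18, 0.68, 0, 0.16, -0.19, 0.74, 0, 0.16, -0.2, 0.77, 0, 0.16, -0.2, 0.78, 0, 0.16]}}

```text
t: 12.18
ee_pos: [0.4648, 0.1464, 0.3286]
ee_rot: [-0.0, 0.72, 0.694, -0.0]
force: [0.9, -0.1, -4.0]
width: 0.293
```

Run:
```python
from h import *
s=get_state();print(s["ee_pos"],s["ee_rot"],s["force"])
for n in("wrist","side","top"):
  c=camera(n);cv2.imwrite("pics/%s7.png"%n,c["img"][:,:,::-1])
  if n=="side":cv2.imwrite("pics/side7z.png",cv2.resize(c["img"][120:300,180:420],None,fx=3.2,fy=3.2,interpolation=2)[:,:,::-1])
```

```text
[0.46479093 0.14635598 0.32858365] [-1.77918491e-04  7.19815331e-01  6.94165536e-01 -2.55737681e-04] [ 0.92259107 -0.05805331 -4.04116219]
```

View pics/wrist7.png

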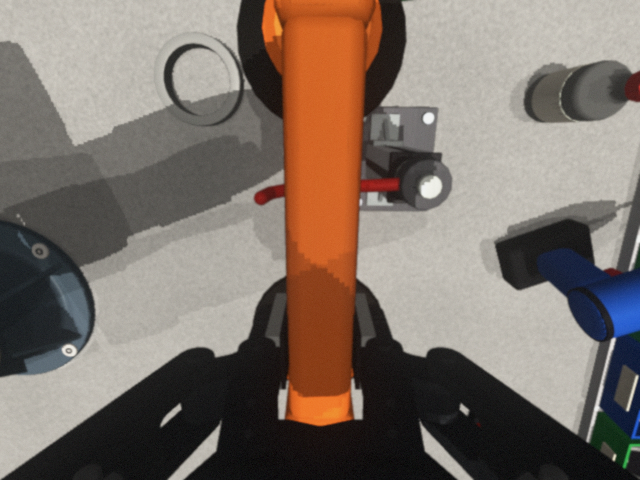

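View pics/side7z.png

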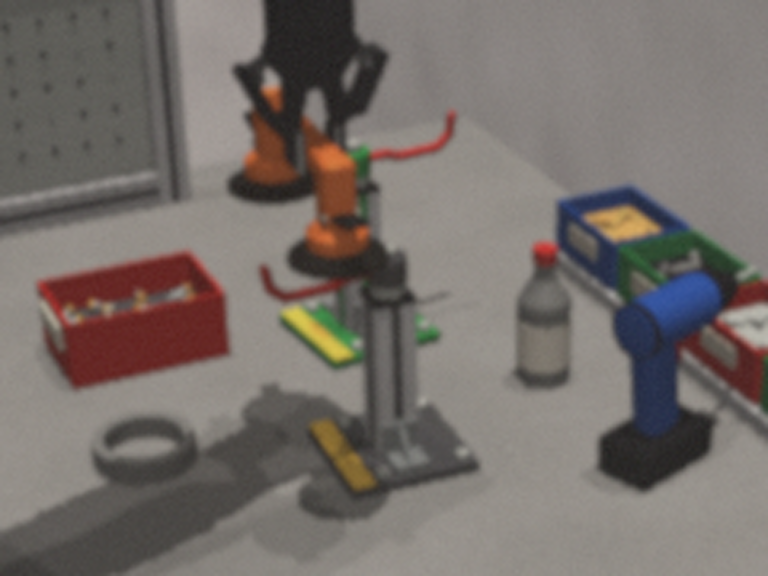

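Run:
```python
from h import *
c=camera("wrist")
print(onz(c,(261,197),.226),onz(c,(430,187),.221), onz(c,(378,185),.194))
o,d=ray(c,(330,185));print("cam",o)
# bar edges at bar top height: TCP z .3286 -> bar underside ~.3286+.004, top ~.3566
for v in(60,120,180,240):print(v,onz(c,(283,v),.356),onz(c,(361,v),.356))
for y in (.10,.146,.181,.216):print(y,proj(c,(.466,y,.356)))
t=camera("top");cv2.imwrite("pics/t7.png",cv2.resize(t["img"][150:350,190:390],None,fx=3,fy=3)[:,:,::-1])
```

```text
[0.4267684  0.18013811 0.226     ] [0.54610953 0.18193088 0.221     ] [0.5136135  0.18042082 0.194     ]
cam [0.46957864 0.22449461 0.47057742]
60 [0.45953879 0.24375905 0.356     ] [0.48232084 0.24292383 0.356     ]
120 [0.45838618 0.22725316 0.356     ] [0.48231771 0.22637369 0.356     ]
180 [0.45711587 0.20898395 0.356     ] [0.48230826 0.2080557  0.356     ]
240 [0.45570999 0.18868208 0.356     ] [0.48229139 0.18769978 0.356     ]
0.1 [322.21436314 441.73856588]
0.146 [317.97140788 346.70674784]
0.181 [314.09451564 260.02353784]
0.216 [309.46469087 156.69341375]
```

View pics/t7.png

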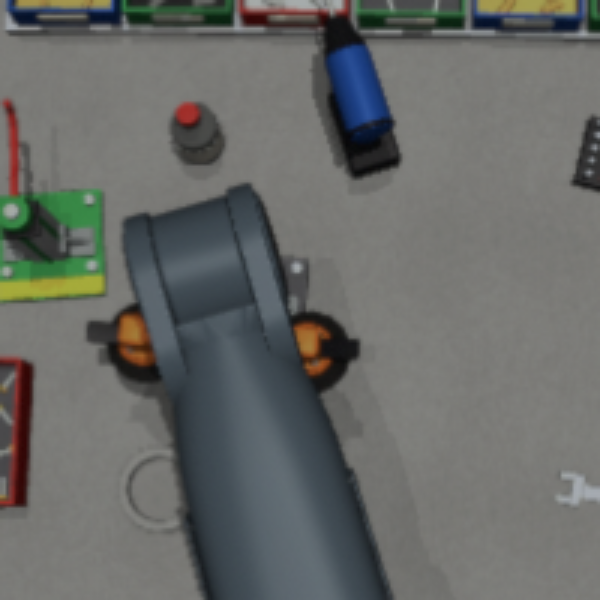

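Run:
```python
from h import *
t=camera("top")
z=lambda a,b:(190+a/3-.3,150+b/3-.3)
a=onz(t,z(88,330),.313);b=onz(t,z(358,348),.313);print(a,b,(a+b)/2)
```

```text
[0.47497857 0.31695685 0.313     ] [0.46211509 0.04100769 0.313     ] [0.46854683 0.17898227 0.313     ]
```

The levers' midpoint is (0.4685, 0.179) and the seat is about (0.468, 0.180), so they agree. I'm lowering to just above the seat.

{"api": "drive_tool", "payload": {"moves": [0, 0, -0.05, 0, 0, 0, -0.12, 0, 0, 0, -0.2, 0, 0, 0, -0.28, 0, 0, 0, -0.36, 0, 0, 0, -0.42, 0, 0, 0, -0.46, 0, 0, 0, -0.48, 0, 0, 0, -0.49, 0, 0, 0, -0.49, 0]}}

```text
t: 13.32
ee_pos: [0.4653, 0.1455, 0.2064]
ee_rot: [-0.0, 0.72, 0.694, 0.0]
force: [0.3, 0.0, -3.2]
width: 0.295
```

Run:
```python
from h import *
s=get_state();print(s["force"],s["wrist_torque"])
for n in("wrist","side"):
  c=camera(n);cv2.imwrite("pics/%s8.png"%n,c["img"][:,:,::-1])
  if n=="side":cv2.imwrite("pics/side8z.png",cv2.resize(c["img"][120:300,180:420],None,fx=3.2,fy=3.2,interpolation=2)[:,:,::-1])
```

```text
[ 0.25285734  0.0164089  -3.15312152] [-0.13516733  0.01541263 -0.01328177]
```

View pics/wrist8.png

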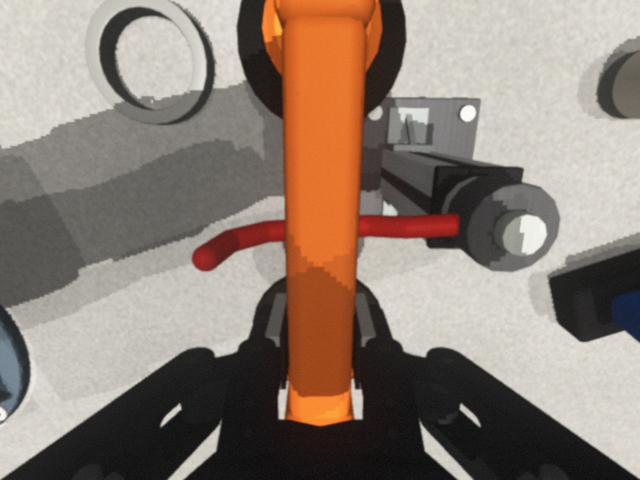

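View pics/side8z.png

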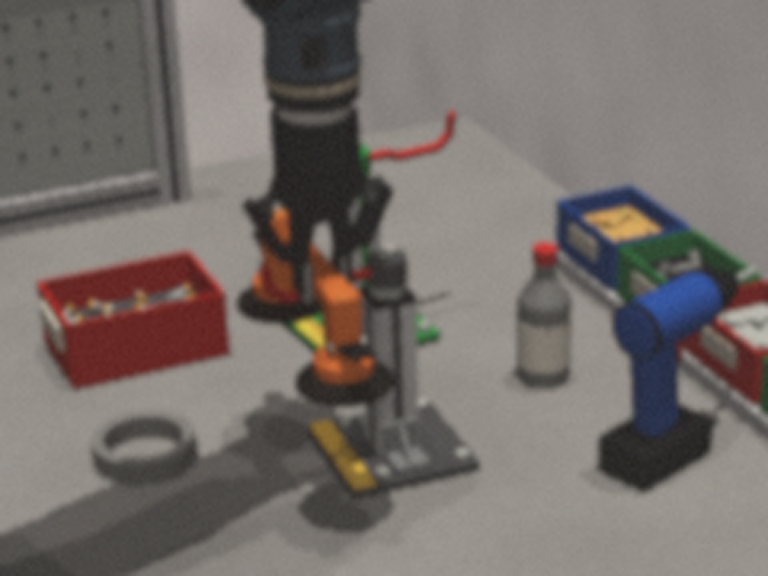

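The bar sits over the hook between its bend (about 245,235) and the collar (about 460,225). I'm creeping down until the seat takes the weight.

{"api": "drive_tool", "payload": {"moves": [0, 0, -0.006, 0, 0, 0, -0.012, 0, 0, 0, -0.018, 0, 0, 0, -0.024, 0, 0, 0, -0.03, 0, 0, 0, -0.034, 0, 0, 0, -0.038, 0, 0, 0, -0.04, 0, 0, 0, -0.04, 0]}}

```text
t: 14.17
ee_pos: [0.4651, 0.1457, 0.1962]
ee_rot: [-0.0, 0.72, 0.694, -0.0]
force: [1.0, -0.2, -3.3]
width: 0.294
```

{"api": "drive_tool", "payload": {"moves": [0, 0, -0.002, 0, 0, 0, -0.004, 0, 0, 0, -0.006, 0, 0, 0, -0.008, 0, 0, 0, -0.008, 0]}}

```text
t: 14.58
ee_pos: [0.4652, 0.1457, 0.1947]
ee_rot: [0.0, 0.72, 0.694, 0.0]
force: [-1.8, -1.1, 2.7]
width: 0.293
```

{"api": "drive_tool", "payload": {"moves": [0, 0, 0.002, 0, 0, 0, 0.002, 0, 0, 0, 0.002, 0]}}

```text
t: 14.83
ee_pos: [0.4652, 0.1457, 0.1948]
ee_rot: [0.0, 0.72, 0.694, 0.0]
force: [-0.6, -0.8, -0.2]
width: 0.293
```

{"api": "drive_tool", "payload": {"moves": [0, 0, 0, 0, 0, 0, 0, 0, 0, 0, 0, 0, 0, 0, 0, 0, 0, 0, 0, 0, 0, 0, 0, 0, 0, 0, 0, 0, 0, 0, 0, 0, 0, 0, 0, 0, 0, 0, 0, 0], "hand": 1}}

```text
t: 15.67
ee_pos: [0.4651, 0.1457, 0.1948]
ee_rot: [-0.0, 0.72, 0.694, -0.0]
force: [-0.5, 1.1, 0.5]
width: 1.002
```

Run:
```python
from h import *
s=get_state();print(s["force"],s["wrist_torque"])
for n in("wrist","side"):
  c=camera(n);cv2.imwrite("pics/%s9.png"%n,c["img"][:,:,::-1])
```

```text
[-0.50428711  1.05306348  0.46471971] [-0.00584043  0.01383859 -0.01220208]
```

View pics/wrist9.png

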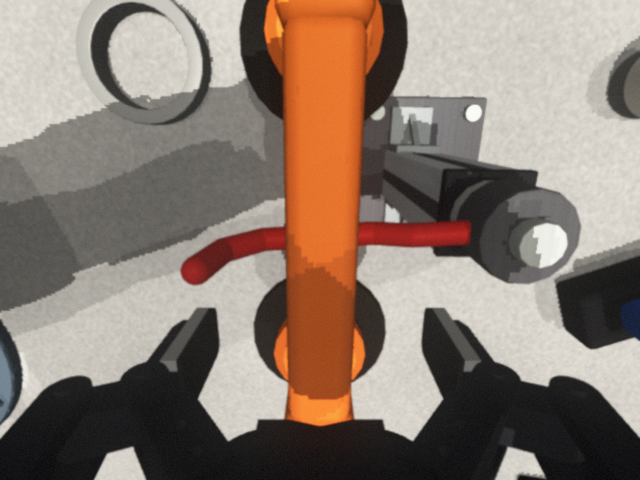

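It's released and the lifter stays put on the hook, with the jaws open clear of the bar. I'm going straight up, then aside.

{"api": "drive_tool", "payload": {"moves": [0, 0, 0.02, 0, 0, 0, 0.06, 0, 0, 0, 0.12, 0, 0, 0, 0.2, 0, 0, 0, 0.3, 0, 0, 0, 0.42, 0, 0, 0, 0.54, 0, 0, 0, 0.66, 0, 0, 0, 0.72, 0, 0, 0, 0.72, 0]}}

```text
t: 16.6
ee_pos: [0.466, 0.1459, 0.3792]
ee_rot: [0.001, 0.72, 0.694, 0.003]
force: [-0.1, -0.1, -0.3]
width: 1.003
```

{"api": "drive_tool", "payload": {"moves": [0, -0.1, 0, 0, 0, -0.25, 0, 0, 0, -0.4, 0, 0, 0, -0.55, 0, 0, 0, -0.7, 0, 0, 0, -0.85, 0, 0, 0, -0.95, 0, 0, 0, -1, 0, 0, 0, -1, 0, 0, 0, -1, 0, 0]}}

```text
t: 17.43
ee_pos: [0.4649, -0.1048, 0.3747]
ee_rot: [-0.0, 0.721, 0.693, -0.0]
force: [0.5, -0.8, 0.2]
width: 1.0
```

{"api": "drive_tool", "payload": {"moves": [0, -0.1, 0, 0, 0, -0.25, 0, 0, 0, -0.4, 0, 0, 0, -0.55, 0, 0, 0, -0.7, 0, 0, 0, -0.8, 0, 0, 0, -0.8, 0, 0, 0, -0.8, 0, 0, 0, -0.8, 0, 0]}}

```text
t: 18.18
ee_pos: [0.4654, -0.3031, 0.3747]
ee_rot: [-0.0, 0.72, 0.694, 0.0]
force: [-0.8, 0.3, 1.4]
width: 0.996
```

Run:
```python
from h import *
s=get_state();print(s["force"],s["ee_pos"],s["joint_vel"].round(3))
c=camera("side");cv2.imwrite("pics/s10.png",cv2.resize(c["img"][120:300,180:420],None,fx=3.2,fy=3.2,interpolation=2)[:,:,::-1])
c=camera("top");cv2.imwrite("pics/t10.png",cv2.resize(c["img"][120:340,150:450],None,fx=2.6,fy=2.6,interpolation=2)[:,:,::-1])
```

```text
[-0.7685656   0.34590619  1.35021658] [ 0.46540907 -0.30313211  0.37471918] [ 0.013 -0.012 -0.005  0.001 -0.001 -0.003]
```

View pics/s10.png

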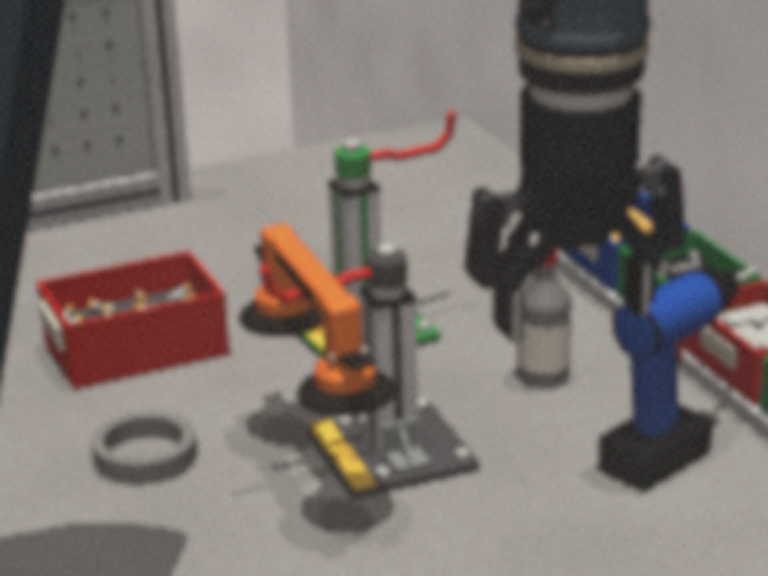

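View pics/t10.png

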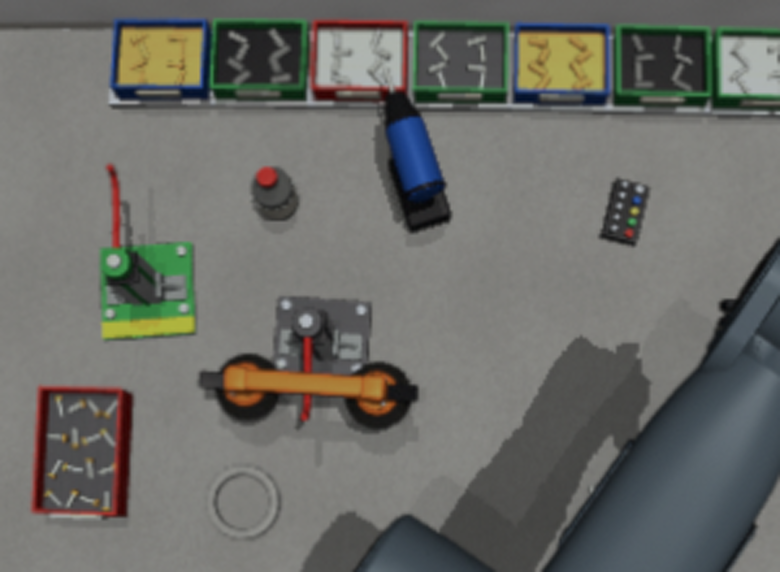

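It hangs level. The top view shows the bar crossing the hook at about (307,380) with the tip at (305,422). I'll do one more check for rest, then hand in.

{"api": "drive_tool", "payload": {"moves": [0, 0, 0, 0, 0, 0, 0, 0, 0, 0, 0, 0, 0, 0, 0, 0, 0, 0, 0, 0, 0, 0, 0, 0, 0, 0, 0, 0, 0, 0, 0, 0, 0, 0, 0, 0]}}

```text
t: 19.03
ee_pos: [0.4651, -0.3044, 0.3747]
ee_rot: [-0.0, 0.72, 0.694, -0.0]
force: [-0.3, -0.4, -0.4]
width: 1.001
```

Run:
```python
from h import *
c=camera("top");H=hsv(c)
m=(H[...,0]>6)&(H[...,0]<20)&(H[...,1]>140)&(H[...,2]>100)
m[:,:220]=0;m[:,320:]=0;m[:240]=0;m[290:]=0
ys,xs=np.nonzero(m);print("bar",onz(c,((xs.min()+xs.max())/2,np.median(ys)),.22))
z=lambda a,b:(150+a/2.6-.3,120+b/2.6-.3)
print("tip",onz(c,z(305,421),.231),"axis",onz(c,z(306,320),.221))
old=cv2.imread("pics/t10.png");new=cv2.resize(c["img"][120:340,150:450],None,fx=2.6,fy=2.6,interpolation=2)[:,:,::-1]
print("diff",np.abs(old[340:440,190:425].astype(int)-new[340:440,190:425]).mean(),np.abs(old[20:340,120:500].astype(int)-new[20:340,120:500]).mean())
job.close_job()
```

```text
bar [0.46652661 0.17347446 0.22      ]
tip [0.41848964 0.17561342 0.231     ] axis [0.54475686 0.17956332 0.221     ]
diff 0.5012056737588653 0.4692626096491228
the job is handed in; nothing more can be done
```

I turned the red hook round to the front with the shut fingers, then hung the orange lifter on it and handed the job in at about 19 s. The job gives no verdict, so these are my own measurements:

- **Hook:** the tip is at about (0.418, 0.176) and the swivel axis at (0.545, 0.180). That puts the tip within about 8 mm of straight out to the front, against 37 mm allowed. The wrist and top cameras differed by about 0.05 rad on the hook's direction; the 8 mm is the larger of the two estimates.
- **Lifter:** the bar's centre is about 6 mm horizontally from the hook's seat, against 40 mm allowed. It hangs level by eye, and the bar's underside touched down at the seat's height.
- **Gentleness:** the wrist force changed by only about 6 N when the bar met the hook.
- **At rest and released:** two pictures about 0.9 s apart matched apart from camera noise. The gripper was open and well clear, reading no more than sensor noise.
- **Bystanders:** the driver, spray, bit block, tape and red bin, and the green look-alike hanger, look unmoved in the top view. The spanner and green bin were not in that last picture; the arm only passed well above them.

No check failed.

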